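Fit the photo-eye plate on the jar line and hold the bolt while the nut runs home

TASK

Pick up the photo-eye plate from the carton by its lug and lower it, slotted flange on the nut runner's side, over the two locating pins of the green bracket until it rests flush, then let go of it. The nut runner is already turning slowly and the loose bolt just spins with its nut: reach down into the narrow gap between bracket and conveyor, grip the bolt's hex head between the fingers and hold it from turning until the nut has run home, and finish while still holding it. Leave the jars, the tin, the spanner and the pitcher where they are.

Things in the scene. Friction and masses are not known exactly. Their poses are not given: they have to be found in the camera images.
- plate: Loose aluminium photo-eye plate, x -21.5 to +15 mm by 160 (y) by 8 mm thick, about 0.25 kg, level on the carton, z up. Origin: on its underside, half-way between its two 10 mm holes at y = -40 and +40 mm. On top: the lug at the centre, a black photo-eye 18 mm high at y = +66 mm. Fitted, it has the bracket's axes
- plate_lug (a point): Centre of the lug to grip the plate by: upright, 10 (x) x 40 (y) x 22 mm high, on the middle of the plate's top; this point is half-way up, 19 mm above the plate's underside; plate's axes
- plate_slot (a point): Top end of the slot in the plate's flange, 10 mm below the underside. The flange, 4 mm thick, 70 mm wide, hangs 42 mm below the underside along the -x edge (its faces at x = -21.5 and -17.5 mm from the plate's origin); the slot is 20 mm wide, open at the bottom, and straddles the bolt's shank when fitted
- bracket: Fixed green bracket: upright 30 (x) x 160 (y) mm, top 80 mm above the table. Origin on the table under its middle; x points across a gap 58 mm wide to the conveyor's side (75 mm high), y along the upright. On the -x side: foot plate, nut, socket and yellow right-angle nut runner lying towards -y, none higher than 85 mm. The gap is open down to the table
- seat (a point): Centre of the bracket's top face, half-way between the two upright locating pins (8 mm across, 18 mm high, tapered tips) at y = -40 and +40 mm; axes of the bracket. The plate is home when its origin lies here with the same axes
- spindle: The nut runner's socket with the nut, turning about the bolt's axis (along the bracket's x, at its y = 0, 24 mm below its top). Origin on that axis in the bracket's mid-plane. The nut's washer, 34 mm across, stands 9.5 to 10.5 mm off the bracket's -x face at first: the plate's flange drops in between, its slot over the 14 mm shank
- bolt_head: Steel hex bolt head in the gap, 22 mm across flats, 12 mm thick along x. Origin at its centre, 41 mm from the bracket's mid-plane towards the conveyor, 56 mm above the table. It spins about x at about 2 rad/s until held; fingers pointing down and closing along the bracket's y settle on two flats by themselves. Torque at most 0.25 N m: a 30 N grip holds it
- thread (a joint): How far the nut has run up the bolt, rad: 0 to 3 at the start, 11 when home (the runner then stalls). It grows only while the bolt head is held from turning, about 1.5 rad/s, so home takes 5 to 8 s of holding
- conveyor: Fixed bench-top jar conveyor, 160 (x) x 800 (y) mm, belt 70 mm above the table, origin on the table under its middle, axes as the bracket's
- carton: Fixed cardboard carton 80 (x) x 170 (y) x 60 mm high on which the plate lies, flange hanging over its -x side. Origin under its centre
- jar0: Candle jar on the belt, 72 mm across, 90 mm high, wick bar on top; leave alone
- jar1: Candle jar on the belt, as jar0; leave alone
- jar2: Candle jar on the belt, as jar0; leave alone
- jar3: Pink candle jar on the table, same size; leave alone
- tin: Black tin with brass lid on the table, 79 mm across, 59 mm high; leave alone
- spanner: Spanner lying on the table; leave alone
- pitcher: Steel pouring pitcher on the table, 126 mm across, 155 mm high; leave alone

How it is judged:
On the way, in this order (a step that is already met when the one before it is completed fails the run):
1. the plate rests flush on the bracket over both pins, let go (horizontal distance between plate and seat below 0.004 m and z of plate in the frame of seat below 0.0025 m and angle between plate's own z axis and vertical below 0.04 rad and x of plate_slot in the frame of seat below -0.01 m and contact force between the fingers and plate below 0.2 N), for 0.2 s.
2. the bolt head is held between the fingers and has stopped turning (contact force between the fingers and bolt_head above 2 N and distance between the grasp point and bolt_head below 0.03 m and angular speed of bolt_head below 0.3 rad/s), for 0.5 s.
At the end, for the whole second after the job is handed in: Nut home (thread over 10.8 of 11 rad); fingers on the bolt head (over 2 N, grasp point within 30 mm of its centre), head not turning (under 0.2 rad/s); plate flush over both pins, flange on the nut's side (4 mm sideways, 2.5 mm in height, 0.06 rad yaw, 0.04 rad tilt), arm not pressing on it (value of joint thread above 10.8 rad and contact force between the fingers and bolt_head above 2 N and distance between the grasp point and bolt_head below 0.03 m and angular speed of bolt_head below 0.2 rad/s and horizontal distance between plate and seat below 0.004 m and z of plate in the frame of seat below 0.0025 m and angle between plate's own z axis and vertical below 0.04 rad and x of plate_slot in the frame of seat below -0.01 m and angle between the x axis of plate and the x axis of seat, either way round below 0.06 rad and contact force between the arm and plate below 1 N); the arm keeps its last pose, push and grip.
It fails at once if the plate is dropped onto its pins instead of lowered (horizontal distance between plate and seat below 0.03 m and z of plate in the frame of seat below 0.025 m and linear speed of plate above 0.4 m/s).
It fails at once if a jar, the tin, the spanner or the pitcher is moved by more than 20 mm (distance of any of jar0, jar1, jar2, jar3, tin, spanner, pitcher from where it was at the start of the episode above 0.02 m).
It also fails if it takes over 64 s, if anything falls off the work surface, if the arm or the gripper's body presses on something with over 40 N, if the wrist force passes 120 N, or if a joint passes its speed limit or range.

ROBOT

A 6-joint arm with a two-finger parallel gripper is mounted at the origin on the work surface. World frame = base frame: x ahead of the robot, y to its left, z up, the work surface at z = 0. Lengths are in m, angles in rad, forces in N, time in s.
With the tool pointing down it reaches from about 0.35 to 0.85 m from the base axis. Payload 8.1 kg.
Tool frame: the origin (TCP) lies on the centre line of the jaws, within the pads' length; the fingertips stand robot.tip_reach ahead of it and the grasp point (between the pads) lies 5 mm behind it (robot.tip_reach is the distance from the TCP to the fingertips, in m); z points along the fingers, y is the direction in which the jaws open and shut (so a half turn about z gives the same grasp; the last joint's range is limited). The gripper opens to 93 mm and grips with 3 to 60 N. Pads are 15 mm wide; open, the fingers measure 128 mm over their backs; the gripper's body (75 mm by 188 mm) begins 65 mm behind the grasp point.
Start: joints at [1.098, 0.13, 1.488, -0, 1.523, -0.085], TCP at [0.227, 0.555, 0.233] pointing down, gripper open.
Joint ranges: [-2.96, 2.96], [-0.89, 2.26], [0.02, 2.5], [-1.34, 4.48], [0, 2.73], [-2.66, 2.66]. Speed limits (rad/s): [2.39, 2.39, 2.79, 3.14, 3.14, 3.14].

INTERFACE

Orientations are given as a rotation vector (axis times angle).
In Python, from plant import sensors, read_camera, robot gives the robot as it stands.
- The arm moves only by the tool play_rows, never from a script. Its argument "series" is a list that holds one entry, the list of rows, each a list of 5 numbers: the closure, from -1 (fully open) to 1 (shut), then the shift along the world's x, y, z in m, then the turn about the world's z in rad. A call has 1 to 8 rows; each row is the pose to reach, as a shift and turn from the pose commanded when the call began; what a row does not reach only later rows make up. A row lasts 1/10 s, in which the tool goes at most 50 mm and 8.59 degrees, less where a joint would pass 70% of its speed; a pose out of reach is approached as far as the arm can. A call with a gripper value outside its range is refused whole. The fingers move at their own pace and stop on an object; "force" is the grip in N (left out, the last holds). Time passes only in rows, so rows that repeat a pose let the fingers close. It gives the time, the measured TCP pose, the force and the opening at its end, in the units of the state.
- sensors.read_state(): the state, without advancing time (a new reading comes with each control period).
- read_camera(name): name is "scene" or "top"; returns a dict with "color" (384x512x3 uint8, red, green, blue), "range_z" (384x512 float32, m along the optical axis (not along the pixel's ray), 0 where there is no reading), "intrinsics" (3x3 intrinsics, pixels), "rvec" (rotation vector, rad) and "tvec" (3), from world to camera coordinates, as OpenCV has them. Camera axes: x right, y down, z forward; pixel columns grow to the right and rows downward; lengths in m; the calibration is good to about 2 mm. A picture is of the moment at which its call begins.
- robot.close_job(): hands the job in, once; it reports no verdict.
The state is a dict: "t": time; "q": joint angles; "dq": joint speeds; "joint_torque": joint torques, N m; "tool_pos": TCP position; "orientation": TCP orientation; "force": force on the tool from outside, world axes, zero at the start; "wrist_torque": the same for the moment, N m; "opening": finger opening in m.
Only numpy, scipy, OpenCV 4.12 (cv2) and the standard library are available. Lean on these libraries where they do the work, as an engineer would, in place of code of your own. Each camera call takes 0.05 s, during which the arm holds its last target.

## Working session

There is one attempt and no reset: what is moved stays moved. The work goes in short steps, Python scripts to look and compute and a tool call to move; the robot and the scene stay as the last step left them, time stands still between calls to the robot, and variables do not carry over. Pictures are saved under pics/ and viewed, and the job is handed in when it is done.

Besides the shell and the picture viewer there is one more tool, called after ">>>" as name(argument=value, ...), one argument or row to a line, values as JSON. play_rows: Moves the arm, as the interface text tells. Its arguments: {"type":"object","properties":{"series":{"type":"array","items":{"type":"array","items":{"type":"array","items":{"type":"number"}}}},"force":{"type":"number"}},"required":["series"]}

```bash
mkdir -p pics; ls; cat > h.py <<'E'
import numpy as np, cv2
from plant import sensors, read_camera, robot
def grab(name):
    c=read_camera(name); np.savez(f'{name}.npz',**c)
    return c
def load(name): return dict(np.load(f'{name}.npz'))
def cloud(c):
    K=c['intrinsics'];R=cv2.Rodrigues(c['rvec'])[0];t=c['tvec'].reshape(3)
    d=c['range_z'];v,u=np.mgrid[:d.shape[0],:d.shape[1]]
    P=np.stack([(u-K[0,2])/K[0,0]*d,(v-K[1,2])/K[1,1]*d,d],-1)
    W=(P-t)@R; W[d==0]=np.nan
    return W
def proj(c,p): return cv2.projectPoints(np.float64(p).reshape(-1,3),c['rvec'],c['tvec'],c['intrinsics'],None)[0].reshape(-1,2)
def atz(c,uv,z):
    K=c['intrinsics'];R=cv2.Rodrigues(c['rvec'])[0];t=c['tvec'].reshape(3)
    o=-R.T@t; d=np.array([*uv,1.])@np.linalg.inv(K).T@R
    return o+d*(z-o[2])/d[2]
def crop(c,box,f,name):
    x0,y0,x1,y1=box
    im=cv2.resize(c['color'][y0:y1,x0:x1],None,fx=f,fy=f,interpolation=cv2.INTER_CUBIC)
    cv2.imwrite('pics/'+name,im[...,::-1])
E
python3 - <<'E'
from h import *
for n in('scene','top'):
    c=grab(n);crop(c,(0,0,512,384),1.5,n+'0.png');R=cv2.Rodrigues(c['rvec'])[0];print(-R.T@c['tvec'].reshape(3),R[2],c['intrinsics'][0])
print(sensors.read_state(),robot.tip_reach)
E
```

```text
pics
[1.54623527 0.97956965 0.97871405] [-0.60247304 -0.59252313 -0.53473599] [474.87413243   0.         256.94946456]
[ 0.38589601 -0.01814173  1.64987027] [ 0.09548727  0.00885081 -0.9953913 ] [441.7653864    0.         252.89858738]
{'t': 0.1, 'q': array([ 1.09760197e+00,  1.31105570e-01,  1.48913731e+00, -6.27922940e-07,
        1.52300370e+00, -8.54378785e-02]), 'dq': array([ 0.00128763, -0.00103111, -0.00157824,  0.00363723,  0.00112476,
        0.00104022]), 'joint_torque': array([ 1.21512177e-03, -5.61342859e+01, -4.93091297e+01,  7.70675205e-02,
        2.91774730e-02, -3.73329067e-05]), 'tool_pos': array([0.22664875, 0.55502733, 0.23169859]), 'orientation': array([-6.05189840e-01, -3.08228525e+00,  2.49720343e-03]), 'force': array([-0.31623728, -0.03666573,  0.85511276]), 'wrist_torque': array([-0.04898114, -0.05161619,  0.00215245]), 'opening': 0.09255453367757553} 0.014
```

View pics/scene0.png

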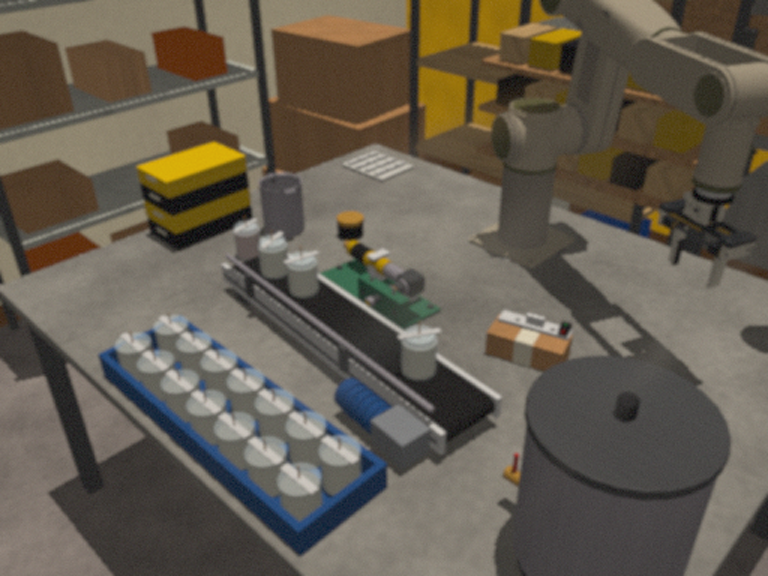

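View pics/top0.png

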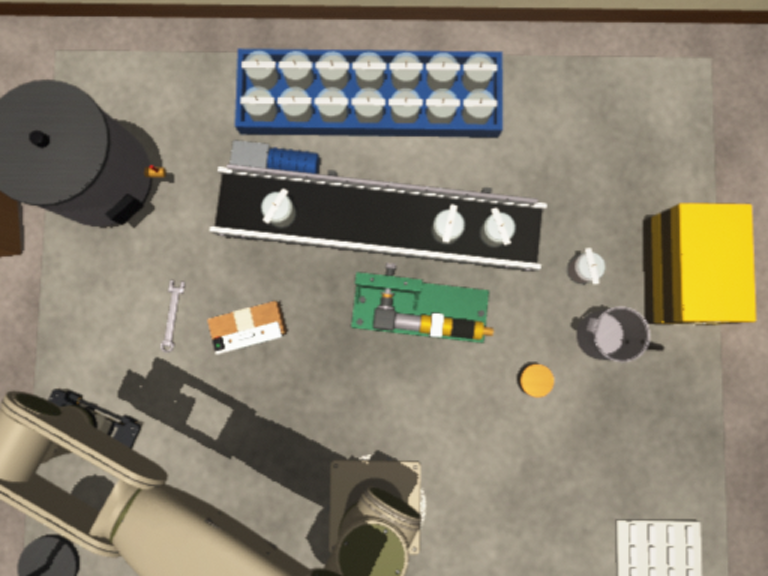

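The top view has world +x up and +y to the left. The plate and carton are near (247,328), with the photo-eye at the left end. The bracket is near (388,298) and the bolt head near (390,270). I'll zoom in.

```bash
python3 - <<'E'
from h import *
c=load('top');crop(c,(130,190,200,245),10,'t_plate.png');crop(c,(225,165,335,235),7,'t_br.png')
W=cloud(c)
for (u,v) in [(165,224),(150,228),(185,218),(165,212),(259,180),(250,182),(280,185),(259,208),(165,218)]: print((u,v),W[v,u].round(4))
s=load('scene');crop(s,(315,200,390,250),10,'s_plate.png');crop(s,(210,130,310,220),7,'s_br.png')
E
```

```text
(165, 224) [0.4057 0.303  0.0929]
(150, 228) [0.3909 0.3617 0.0661]
(185, 218) [0.4284 0.2361 0.0749]
(165, 212) [0.449  0.3103 0.0647]
(259, 180) [ 0.5687 -0.0255  0.0749]
(250, 182) [ 0.5695  0.0079 -0.0019]
(280, 185) [ 5.598e-01 -1.050e-01 -4.000e-04]
(259, 208) [ 0.4679 -0.027   0.0799]
(165, 218) [0.4277 0.3109 0.0582]
```

View pics/t_plate.png

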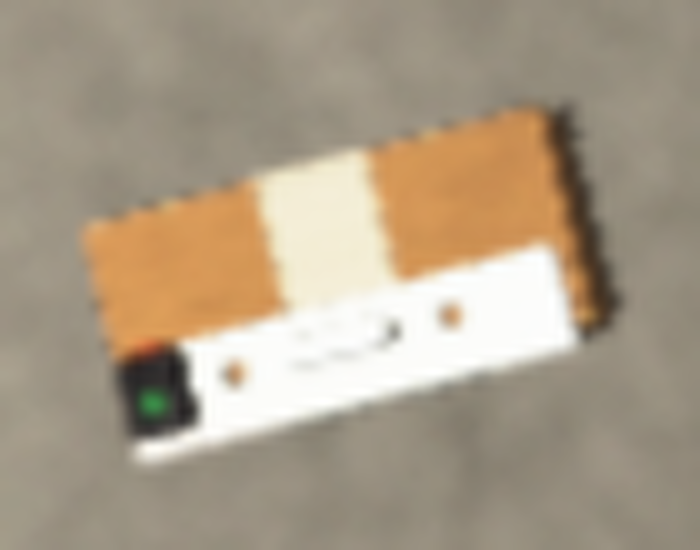

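View pics/t_br.png

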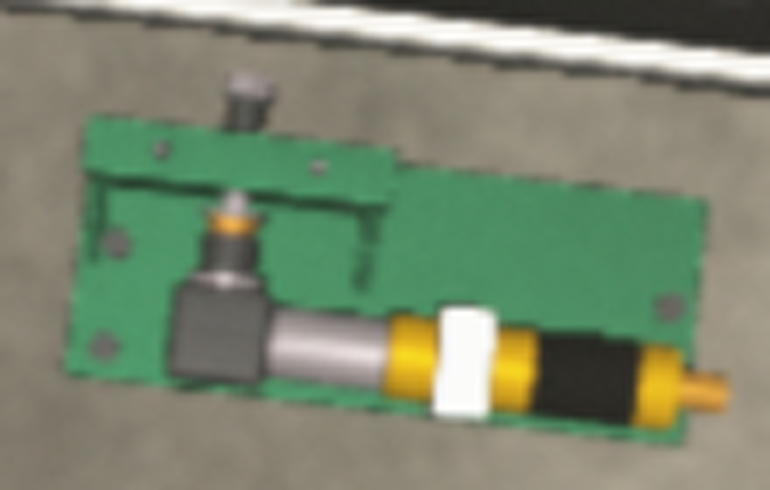

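View pics/s_br.png

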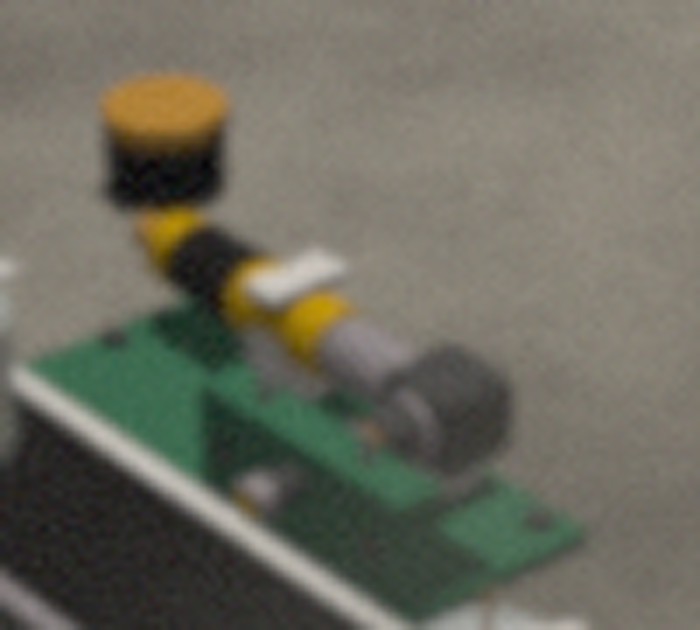

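View pics/s_plate.png

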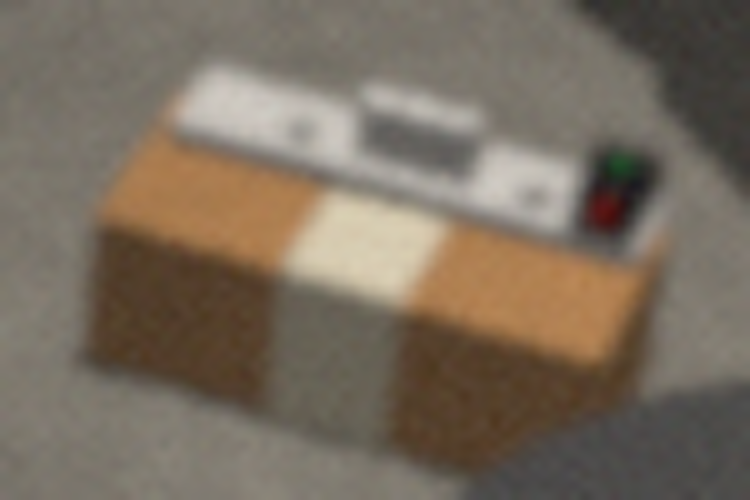

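```bash
python3 - <<'E'
from h import *
c=load('top')
def px(x,y,b,f): return ((x+.5)/f-.5+b[0],(y+.5)/f-.5+b[1])
B=(130,190);D=(225,165)
h1=atz(c,px(234,374,B,10),.067);h2=atz(c,px(450,314,B,10),.067)   # +y, -y
def rep(n,a,b):
    d=(a-b)[:2];print(n,a.round(4),b.round(4),'mid',((a+b)/2).round(4),'len',np.linalg.norm(d).round(4),'yaw',np.arctan2(-d[0],d[1]).round(4))
rep('holes',h1,h2)
e1=atz(c,px(137,462,B,10),.068);e2=atz(c,px(580,345,B,10),.068);rep('plate -x edge',e1,e2)
# white mask in plate
hsv=cv2.cvtColor(c['color'],cv2.COLOR_RGB2HSV)
p1=atz(c,px(162,149,D,7),.097);p2=atz(c,px(318,166,D,7),.097);rep('pins',p1,p2)
q1=atz(c,px(88,118,D,7),.08);q2=atz(c,px(398,152,D,7),.08);rep('br +x edge',q1,q2)
q1=atz(c,px(82,174,D,7),.08);q2=atz(c,px(390,208,D,7),.08);rep('br -x edge',q1,q2)
q1=atz(c,px(0,5,D,7),.075);q2=atz(c,px(769,88,D,7),.075);rep('conv -x edge',q1,q2)
b=atz(c,px(250,86,D,7),.067);print('bolt head top',b)
W=cloud(c)
# depth-based conveyor/bracket line fits
w=W.reshape(-1,3)
m=(abs(w[:,0]-.51)<.06)&(abs(w[:,1]-.015)<.12)&(w[:,2]>.06)&(w[:,2]<.1);print(np.nanmedian(w[m],0))
# scene
s=load('scene');print('scene check px of pins, holes')
print((proj(s,[p1,p2])-[210,130])*7, (proj(s,[h1,h2])-[315,200])*10)
E
```

```text
holes [0.3948 0.3511 0.067 ] [0.4175 0.2744 0.067 ] mid [0.4061 0.3128 0.067 ] len 0.0799 yaw 0.2873
plate -x edge [0.363  0.3843 0.068 ] [0.4071 0.2274 0.068 ] mid [0.3851 0.3058 0.068 ] len 0.163 yaw 0.2742
pins [0.5447 0.0141 0.097 ] [ 0.5373 -0.0647  0.097 ] mid [ 0.541  -0.0253  0.097 ] len 0.0792 yaw -0.0936
br +x edge [0.5618 0.0526 0.08  ] [ 0.5468 -0.1059  0.08  ] mid [ 0.5543 -0.0267  0.08  ] len 0.1592 yaw -0.0944
br -x edge [0.533  0.0551 0.08  ] [ 0.518  -0.1021  0.08  ] mid [ 0.5255 -0.0235  0.08  ] len 0.1579 yaw -0.0948
conv -x edge [0.6201 0.0992 0.075 ] [ 0.5832 -0.2958  0.075 ] mid [ 0.6016 -0.0983  0.075 ] len 0.3967 yaw -0.0933
bolt head top [ 0.58110231 -0.03002303  0.067     ]
[ 0.52941573 -0.02332174  0.07882483]
scene check px of pins, holes
[[356.85113933 431.39941276]
 [255.55117077 368.86583604]] [[520.25662174 195.74391103]
 [286.48498163 131.82353453]]
```

>>> play_rows(
  series=[
    [[-1, 0.023, -0.03, 0, -0.12], [-1, 0.046, -0.06, 0, -0.24], [-1, 0.069, -0.091, 0, -0.36], [-1, 0.092, -0.122, 0, -0.48], [-1, 0.115, -0.153, -0.02, -0.6], [-1, 0.138, -0.184, -0.04, -0.72], [-1, 0.16, -0.215, -0.06, -0.83], [-1, 0.1795, -0.242, -0.08, -0.903]],
  ],
  force=40,
)

```text
t: 0.9
tool_pos: [0.4069, 0.3117, 0.1516]
orientation: [1.896, 2.505, -0.001]
force: [0.2, 0.5, 0.1]
opening: 0.0931
```

```bash
python3 - <<'E'
from h import *
s=sensors.read_state();print(s)
R=cv2.Rodrigues(s['orientation'])[0];print(R)
for n in('top','scene'): c=grab(n)
c=load('top');crop(c,(120,180,210,260),8,'t1.png')
c=load('scene');crop(c,(305,180,405,260),8,'s1.png')
E
```

```text
{'t': 0.9, 'q': array([ 5.53682735e-01, -5.29081950e-02,  1.82623128e+00, -1.90097611e-04,
        1.36866264e+00,  2.78486470e-01]), 'dq': array([-0.64373114,  0.11826736,  0.26305549,  0.00355978, -0.384037  ,
        0.05326448]), 'joint_torque': array([ 4.06869963e+00, -4.62866950e+01, -4.78100324e+01,  8.37618776e-03,
        1.06991194e+00,  3.24085057e-01]), 'tool_pos': array([0.40694743, 0.31168196, 0.15157187]), 'orientation': array([ 1.89567544e+00,  2.50515846e+00, -6.81385266e-04]), 'force': array([0.18306259, 0.47520331, 0.0846427 ]), 'wrist_torque': array([-0.08793646,  0.02845014, -0.05005778]), 'opening': 0.09314128364258009}
[[-2.71772619e-01  9.62361464e-01 -2.36416828e-04]
 [ 9.62361450e-01  2.71772525e-01 -3.65087043e-04]
 [-2.87094103e-04 -3.26739103e-04 -9.99999905e-01]]
```

View pics/t1.png

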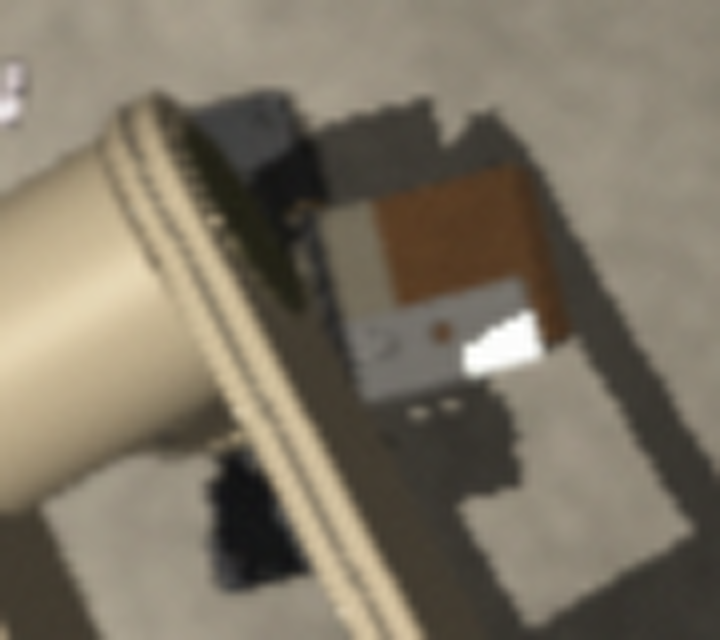

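View pics/s1.png

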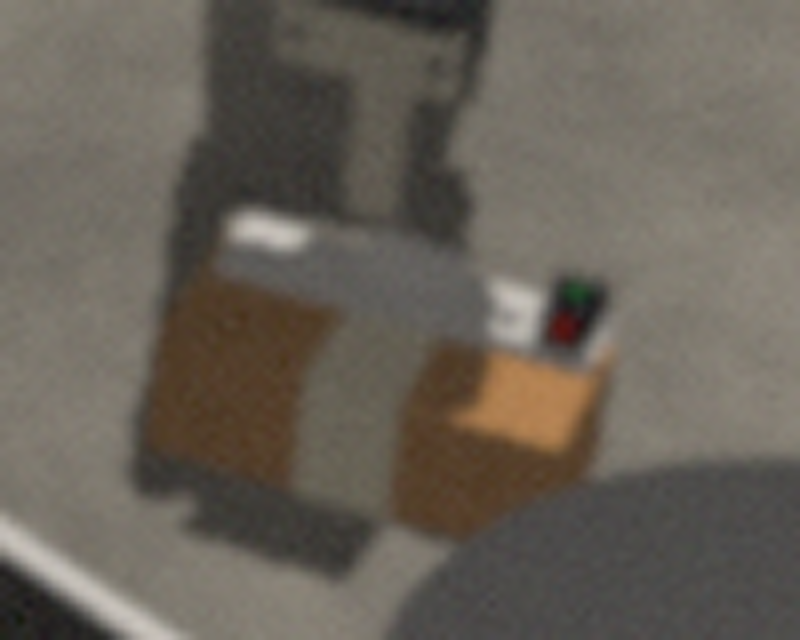

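The fingers are above the lug and the plate hasn't moved: its −y hole is visible at crop (443,330), as before. I'll go down and grip.

>>> play_rows(
  series=[
    [[-1, 0, 0, -0.02, 0], [-1, 0, 0, -0.045, 0], [-1, 0, 0, -0.065, 0], [-1, 0, 0, -0.065, 0], [-1, 0, 0, -0.065, 0]],
  ],
)

```text
t: 1.5
tool_pos: [0.4059, 0.3138, 0.0879]
orientation: [-1.888, -2.51, 0.001]
force: [-1.1, -0.1, 0.1]
opening: 0.0928
```

>>> play_rows(
  series=[
    [[1, 0, 0, 0, 0], [1, 0, 0, 0, 0], [1, 0, 0, 0, 0], [1, 0, 0, 0, 0], [1, 0, 0, 0, 0], [1, 0, 0, 0, 0], [1, 0, 0, 0, 0], [1, 0, 0, 0, 0]],
  ],
  force=30,
)

```text
t: 2.3
tool_pos: [0.4064, 0.3134, 0.0876]
orientation: [-1.89, -2.51, 0.0]
force: [-0.2, -0.6, 0.1]
opening: 0.0338
```

>>> play_rows(
  series=[
    [[1, 0, 0, 0, 0], [1, 0, 0, 0, 0], [1, 0, 0, 0, 0], [1, 0, 0, 0, 0], [1, 0, 0, 0, 0], [1, 0, 0, 0, 0]],
  ],
  force=40,
)

```text
t: 2.9
tool_pos: [0.4061, 0.3134, 0.0876]
orientation: [-1.889, -2.51, 0.001]
force: [-2.1, -0.8, 1.2]
opening: 0.0095
```

```bash
python3 - <<'E'
from h import *
s=sensors.read_state();print(s['tool_pos'],s['force'],s['wrist_torque'],s['opening'])
R=cv2.Rodrigues(s['orientation'])[0];print(np.arctan2(R[1,1],R[0,1]))
E
```

```text
[0.40613952 0.31342055 0.08757089] [-2.13767927 -0.83168806  1.18626457] [-0.19514288  0.44621297  0.0688654 ] 0.009508434898098328
0.2800839495475991
```

>>> play_rows(
  series=[
    [[1, 0, 0, 0.005, 0], [1, 0, 0, 0.015, 0], [1, 0, 0, 0.03, 0], [1, 0, 0, 0.055, 0], [1, 0, 0, 0.08, 0], [1, 0, 0, 0.105, 0], [1, 0, 0, 0.11, 0], [1, 0, 0, 0.11, 0]],
  ],
)

```text
t: 3.7
tool_pos: [0.4073, 0.314, 0.1994]
orientation: [1.889, 2.509, 0.005]
force: [-0.1, 0.1, -3.4]
opening: 0.0097
```

>>> play_rows(
  series=[
    [[1, 0.01, -0.025, 0, -0.03], [1, 0.025, -0.065, 0, -0.07], [1, 0.042, -0.105, 0, -0.12], [1, 0.059, -0.148, 0, -0.165], [1, 0.076, -0.191, 0, -0.21], [1, 0.093, -0.234, 0, -0.26], [1, 0.11, -0.275, 0, -0.305], [1, 0.122, -0.308, 0, -0.34]],
  ],
)

```text
t: 4.5
tool_pos: [0.528, 0.003, 0.1958]
orientation: [-2.289, -2.149, 0.003]
force: [0.4, 0.7, -1.7]
opening: 0.0098
```

>>> play_rows(
  series=[
    [[1, 0.008, -0.02, 0, -0.025], [1, 0.012, -0.03, 0, -0.034], [1, 0.012, -0.03, 0, -0.034], [1, 0.012, -0.03, 0, -0.034], [1, 0.012, -0.03, 0, -0.034]],
  ],
)

```text
t: 5.0
tool_pos: [0.5399, -0.0232, 0.1973]
orientation: [-2.321, -2.116, 0.0]
force: [0.6, -0.1, -1.2]
opening: 0.0098
```

```bash
cat > st.py <<'E'
from h import *
s=sensors.read_state();print(s['t'],s['tool_pos'],s['force'],s['wrist_torque'],s['opening'])
R=cv2.Rodrigues(s['orientation'])[0];print(np.arctan2(R[1,1],R[0,1]))
E
python3 st.py
python3 - <<'E'
from h import *
c=grab('top');crop(c,(200,130,340,235),5.5,'t2.png')
c=grab('scene');crop(c,(200,100,320,220),5,'s2.png')
E
```

```text
5.0 [ 0.53994775 -0.02322755  0.19731156] [ 0.57822244 -0.10676089 -1.21341659] [-0.0963747   0.10284134  0.02422014] 0.009781228691578556
-0.09218536979727047
```

View pics/t2.png

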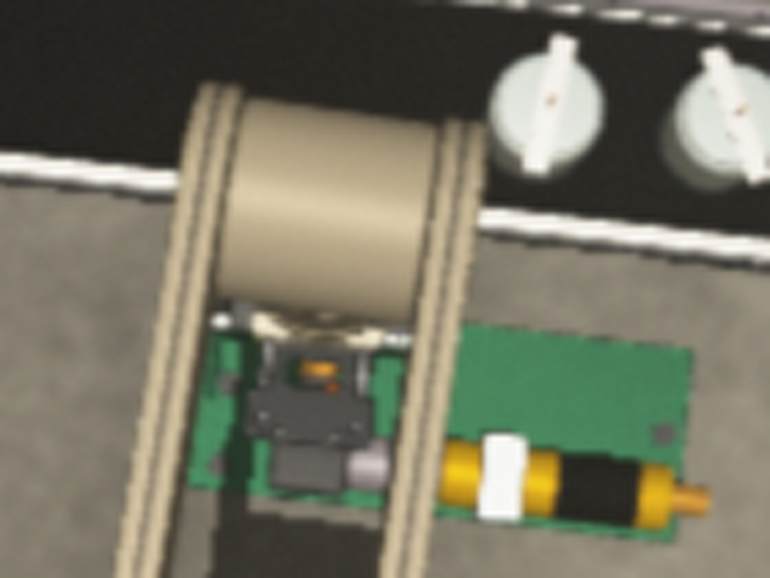

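View pics/s2.png

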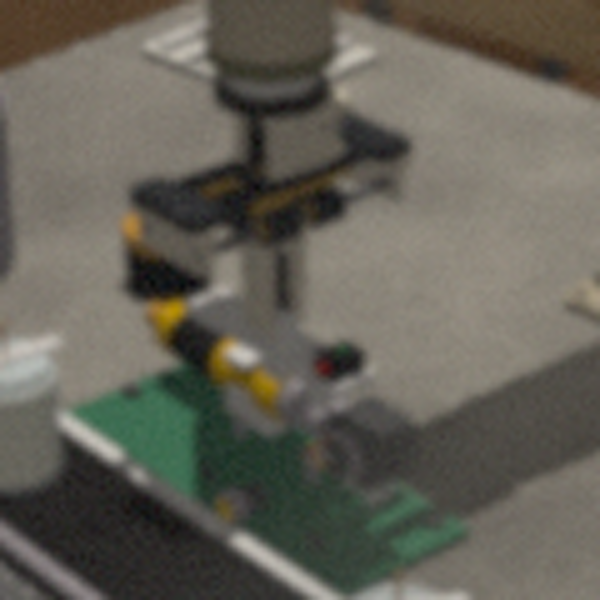

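```bash
python3 - <<'E'
from h import *
c=load('scene')
yaw=-.094;S=np.array([.5399,-.0253,0.08]);R=np.array([[np.cos(yaw),-np.sin(yaw),0],[np.sin(yaw),np.cos(yaw),0],[0,0,1]])
loc=np.array([[15,80,0],[15,-80,0],[-15,80,0],[41,0,-24],[73,100,-5],[73,-100,-5]])/1000
im=cv2.resize(c['color'][130:220,210:310],None,fx=7,fy=7,interpolation=cv2.INTER_CUBIC)
for p in proj(c,S+loc@R.T): 
    q=(p-[210,130]+.5)*7-.5;print(q);cv2.drawMarker(im,tuple(int(a) for a in q),(255,0,0),cv2.MARKER_CROSS,14,1)
# plate in hand
P=np.array([.5399,-.0238,.1973-.0276]);loc=np.array([[15,80,0],[15,-80,0],[15,80,8],[15,-80,8],[-21.5,80,8],[15,75,8],[15,57,8],[15,66,26]])/1000
for p in proj(c,P+loc@R.T):
    q=(p-[210,130]+.5)*7-.5;print(q);cv2.drawMarker(im,tuple(int(a) for a in q),(255,255,0),cv2.MARKER_CROSS,14,1)
cv2.imwrite('pics/s3.png',im[...,::-1])
E
```

```text
[392.24882092 507.16478576]
[189.00008558 378.42699718]
[438.00565684 485.03433977]
[248.45959354 499.26774556]
[328.25121848 577.85392499]
[ 76.65794678 410.08441715]
[394.93044711 350.54298593]
[185.59514348 227.71491573]
[394.97150342 336.00126433]
[185.09828943 213.75826791]
[452.34572658 310.37502578]
[387.99504936 331.93775078]
[363.11554406 317.44640517]
[375.4826861  291.77572307]
```

View pics/s3.png

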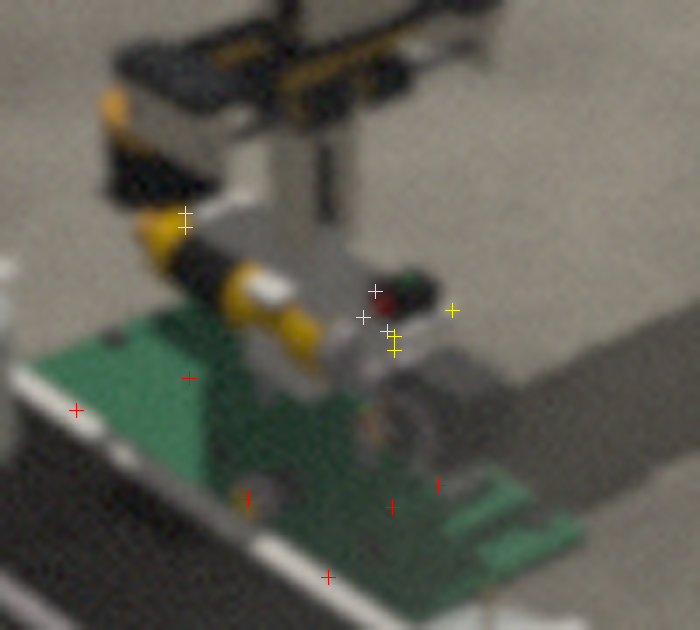

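The same 2 px offset appears on the bracket, the bolt and the held plate in the scene view, so it is a camera bias and plate and bracket agree with each other. I'll lower to just above the pins.

>>> play_rows(
  series=[
    [[1, 0, 0, -0.01, 0], [1, 0, 0, -0.025, 0], [1, 0, 0, -0.04, 0], [1, 0, 0, -0.055, 0], [1, 0, 0, -0.065, 0], [1, 0, 0, -0.067, 0], [1, 0, 0, -0.067, 0], [1, 0, 0, -0.067, 0]],
  ],
)

```text
t: 5.9
tool_pos: [0.5409, -0.0247, 0.1313]
orientation: [2.323, 2.114, 0.001]
force: [0.2, -0.7, -1.9]
opening: 0.0093
```

```bash
python3 st.py
python3 - <<'E'
from h import *
c=grab('top');crop(c,(200,130,340,235),5.5,'t4.png')
c=grab('scene');crop(c,(210,130,310,220),7,'s4.png')
E
```

```text
5.9 [ 0.54090929 -0.0246676   0.13133682] [ 0.15038738 -0.67251219 -1.9410996 ] [-0.03546882  0.08032203  0.02552713] 0.009344448289288473
-0.09411666382702885
```

View pics/t4.png

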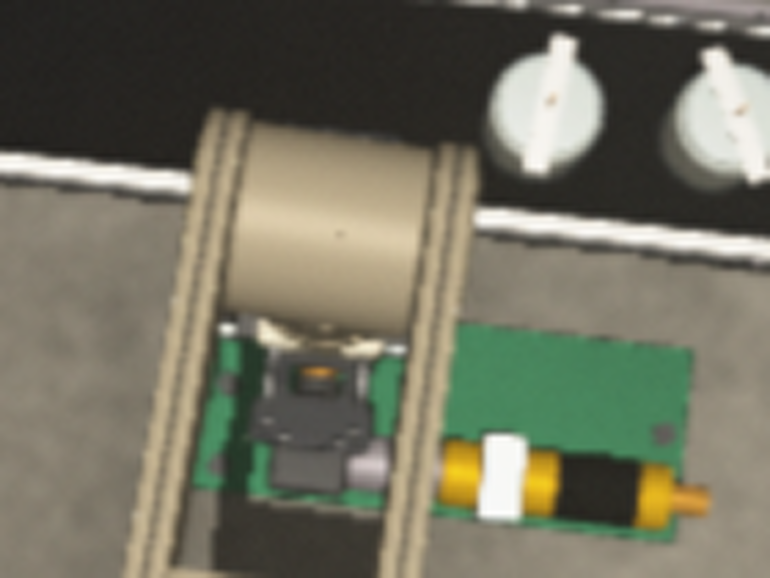

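View pics/s4.png

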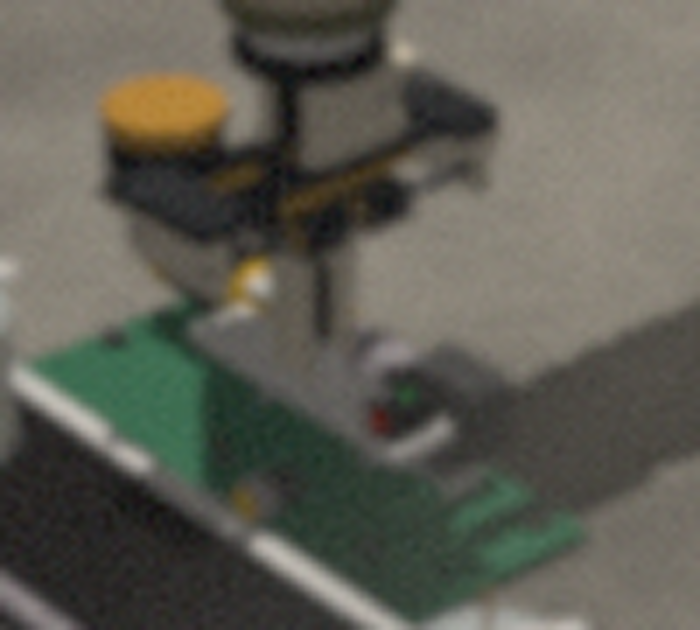

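>>> play_rows(
  series=[
    [[1, 0, 0, -0.002, 0], [1, 0, 0, -0.004, 0], [1, 0, 0, -0.006, 0], [1, 0, 0, -0.008, 0], [1, 0, 0, -0.01, 0], [1, 0, 0, -0.01, 0]],
  ],
)

```text
t: 6.6
tool_pos: [0.5399, -0.0245, 0.1201]
orientation: [-2.323, -2.114, 0.001]
force: [-0.8, -0.1, -2.3]
opening: 0.0098
```

```bash
python3 st.py
```

```text
6.6 [ 0.53991264 -0.0245138   0.12007907] [-0.75197618 -0.087479   -2.25939135] [-0.09153369  0.21853724 -0.04859942] 0.009778516157613742
-0.09405672935783102
```

There's no contact force and the pins are in the holes. I'll continue down.

>>> play_rows(
  series=[
    [[1, 0, 0, -0.002, 0], [1, 0, 0, -0.004, 0], [1, 0, 0, -0.006, 0], [1, 0, 0, -0.008, 0], [1, 0, 0, -0.01, 0], [1, 0, 0, -0.011, 0], [1, 0, 0, -0.011, 0]],
  ],
)

```text
t: 7.3
tool_pos: [0.54, -0.0245, 0.1092]
orientation: [-2.323, -2.114, 0.001]
force: [-3.7, 0.4, 0.1]
opening: 0.0093
```

```bash
python3 st.py
```

```text
7.3 [ 0.53998998 -0.02450416  0.10919126] [-3.7363202   0.44298887  0.14051331] [-0.10309462  0.90968429 -0.1375147 ] 0.009281945069622948
-0.09401477801737795
```

>>> play_rows(
  series=[
    [[1, -0.0005, 0, -0.0005, 0], [1, -0.0008, 0, -0.001, 0], [1, -0.0008, 0, -0.0018, 0], [1, -0.0008, 0, -0.0018, 0]],
  ],
)

```text
t: 7.7
tool_pos: [0.5399, -0.0246, 0.1079]
orientation: [2.323, 2.114, 0.001]
force: [-1.9, 1.2, -0.9]
opening: 0.0093
```

```bash
python3 st.py
```

```text
7.7 [ 0.5398603  -0.02457428  0.10787565] [-1.94612931  1.15374484 -0.91690103] [-0.07153435  0.44836087 -0.10520245] 0.009305088521348525
-0.09397302324574278
```

>>> play_rows(
  series=[
    [[1, -0.0004, 0, -0.0006, 0], [1, -0.0004, 0, -0.0012, 0], [1, -0.0004, 0, -0.0016, 0], [1, -0.0004, 0, -0.0016, 0]],
  ],
)

```text
t: 8.1
tool_pos: [0.5398, -0.0246, 0.1076]
orientation: [2.322, 2.114, 0.001]
force: [-6.3, 0.2, 8.4]
opening: 0.0096
```

```bash
python3 st.py
python3 - <<'E'
from h import *
c=grab('scene');crop(c,(210,130,310,220),7,'s5.png')
E
```

```text
8.1 [ 0.53976505 -0.02460642  0.107574  ] [-6.28246049  0.2381054   8.39374248] [ 0.07935181  1.10429789 -0.03665321] 0.009621019852782317
-0.09392519065367833
```

View pics/s5.png

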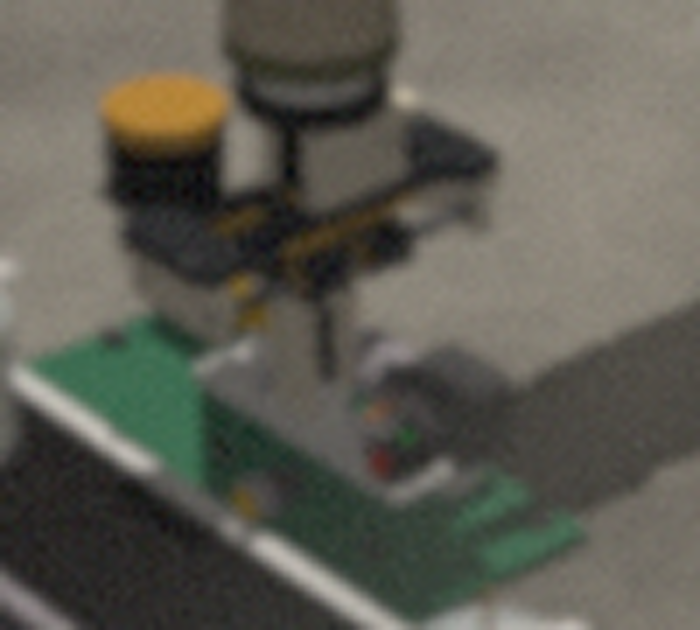

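Contact at exactly the expected height, TCP 0.1076, with +8 N. The scene view shows the plate sitting on the bracket. I'll release.

>>> play_rows(
  series=[
    [[0.6, 0, 0, 0, 0], [0.2, 0, 0, 0, 0], [0, 0, 0, 0, 0], [-0.3, 0, 0, 0, 0], [-0.5, 0, 0, 0, 0], [-0.5, 0, 0, 0, 0], [-0.5, 0, 0, 0, 0], [-0.5, 0, 0, 0, 0]],
  ],
)

```text
t: 8.95
tool_pos: [0.5392, -0.0245, 0.1062]
orientation: [-2.323, -2.115, 0.0]
force: [0.2, -1.4, 0.7]
opening: 0.0675
```

```bash
python3 st.py
```

```text
8.95 [ 0.53915667 -0.02454923  0.10621269] [ 0.23707112 -1.36380884  0.73193849] [-0.08257887  0.04766421  0.00680007] 0.0674857663189592
-0.09400220888970755
```

>>> play_rows(
  series=[
    [[-0.5, 0, 0, 0.015, 0], [-0.5, 0, 0, 0.04, 0], [-0.5, 0, 0, 0.075, 0], [-0.5, 0.01, 0, 0.11, 0.14], [-0.5, 0.02, -0.001, 0.12, 0.28], [-0.5, 0.03, -0.002, 0.12, 0.42], [-0.5, 0.04, -0.003, 0.12, 0.56], [-0.5, 0.041, -0.004, 0.12, 0.7]],
  ],
)

```text
t: 9.75
tool_pos: [0.5812, -0.0286, 0.2278]
orientation: [1.449, 2.786, 0.001]
force: [0.2, 0.6, 0.7]
opening: 0.0699
```

>>> play_rows(
  series=[
    [[-0.5, 0, 0, 0, 0.14], [-0.5, 0, 0, 0, 0.28], [-0.5, 0, 0, 0, 0.42], [-0.5, 0, 0, 0, 0.56], [-0.5, 0, 0, 0, 0.7], [-0.5, 0, 0, 0, 0.84], [-0.5, 0, 0, 0, 0.871], [-0.5, 0, 0, 0, 0.871]],
  ],
)

```text
t: 10.55
tool_pos: [0.5804, -0.0286, 0.2275]
orientation: [0.147, 3.137, -0.0]
force: [0.5, -0.2, -0.0]
opening: 0.07
```

```bash
python3 st.py
python3 - <<'E'
from h import *
c=grab('top');crop(c,(200,130,340,235),5.5,'t6.png')
c=grab('scene');crop(c,(210,130,310,220),7,'s6.png')
E
```

```text
10.55 [ 0.58038516 -0.02857303  0.22752093] [ 0.488619   -0.23638403 -0.00087331] [-0.00364106  0.02492312 -0.03687641] 0.06996601652999368
1.4773481852053572
```

View pics/t6.png

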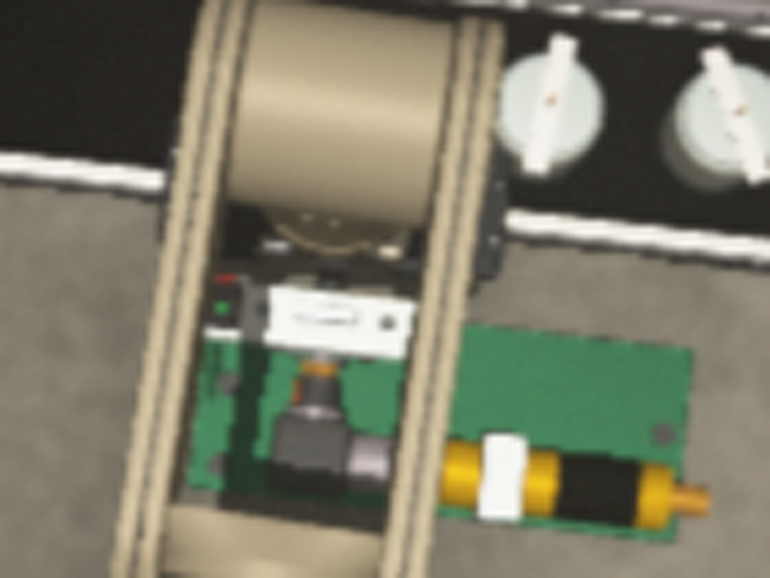

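View pics/s6.png

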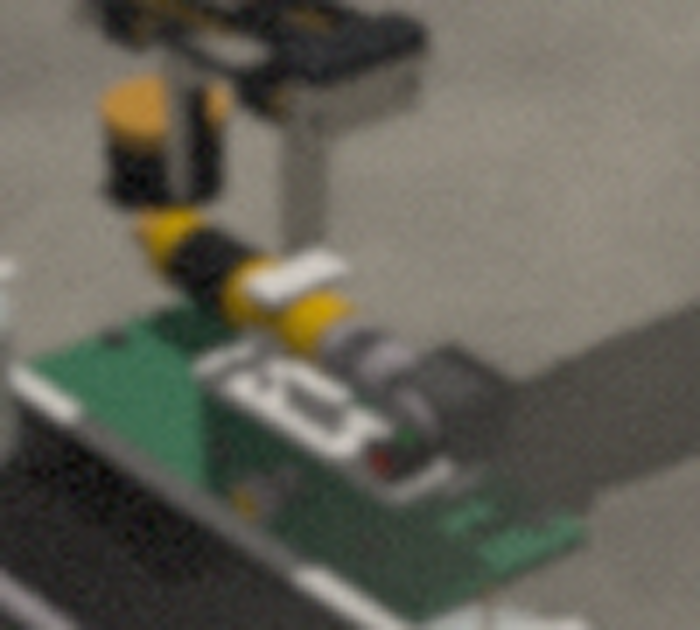

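```bash
python3 - <<'E'
from h import *
c=load('top');W=cloud(c)
x=lambda a,b:W[int(130+b/5.5),int(200+a/5.5)].round(4)
for a,b in [(285,325),(290,335),(360,340),(375,345),(400,345),(280,300),(395,305)]: print(x(a,b))
E
```

```text
[0.5341 0.0024 0.0934]
[ 0.5313 -0.0011  0.0855]
[ 0.5281 -0.0473  0.0892]
[ 0.5244 -0.0579  0.0931]
[ 0.5249 -0.0721  0.0899]
[0.5527 0.0064 0.0852]
[ 0.5502 -0.0684  0.0857]
```

>>> play_rows(
  series=[
    [[-0.5, 0, 0, -0.02, 0], [-0.5, 0, 0, -0.045, 0], [-0.5, 0, -0.0005, -0.07, 0], [-0.5, 0, -0.0005, -0.095, 0], [-0.5, 0, -0.0005, -0.115, 0], [-0.5, 0, -0.0005, -0.13, 0], [-0.5, 0, -0.0005, -0.14, 0], [-0.5, 0, -0.0005, -0.14, 0]],
  ],
)

```text
t: 11.45
tool_pos: [0.5794, -0.0289, 0.085]
orientation: [-0.148, -3.136, -0.0]
force: [0.1, 0.3, 0.0]
opening: 0.07
```

```bash
python3 st.py
python3 - <<'E'
from h import *
c=grab('scene');crop(c,(210,130,310,220),7,'s7.png')
c=grab('top');crop(c,(200,130,340,235),5.5,'t7.png')
E
```

```text
11.45 [ 0.57935534 -0.02892074  0.08498531] [0.06564492 0.31412343 0.02287853] [-0.00360901  0.00540299 -0.00962202] 0.0699526613418473
1.4766371553929727
```

View pics/s7.png

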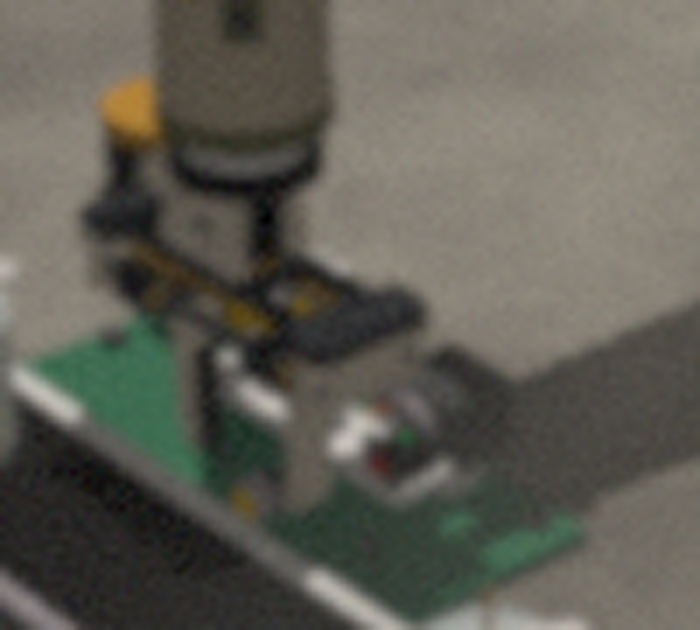

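View pics/t7.png

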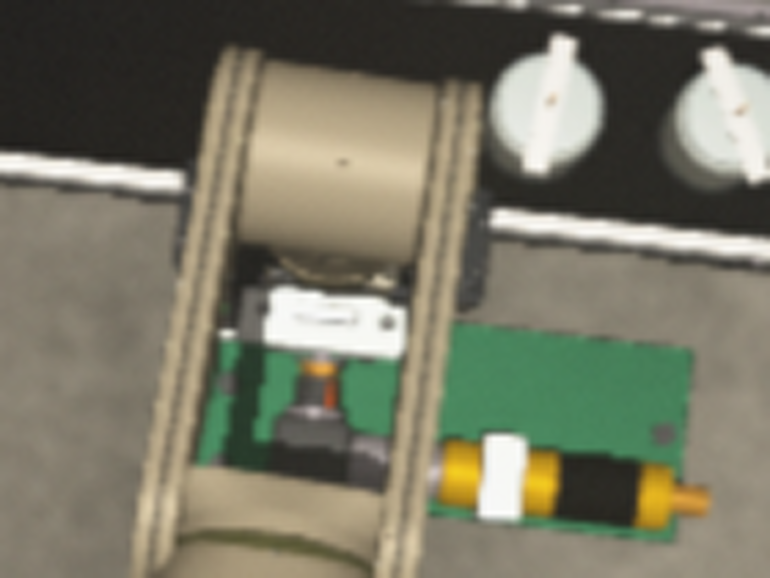

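The fingers straddle the head in the gap (scene crop 250,500) and the plate is undisturbed. I'll go down and close.

>>> play_rows(
  series=[
    [[-0.5, 0.0005, 0, -0.01, 0], [-0.5, 0.001, 0, -0.02, 0], [-0.5, 0.001, 0, -0.028, 0], [-0.5, 0.001, 0, -0.03, 0], [-0.5, 0.001, 0, -0.03, 0]],
  ],
)

```text
t: 12.05
tool_pos: [0.5806, -0.029, 0.0554]
orientation: [-0.147, -3.137, -0.0]
force: [0.1, -0.6, 0.4]
opening: 0.0695
```

>>> play_rows(
  series=[
    [[1, 0, 0, 0, 0], [1, 0, 0, 0, 0], [1, 0, 0, 0, 0], [1, 0, 0, 0, 0], [1, 0, 0, 0, 0], [1, 0, 0, 0, 0], [1, 0, 0, 0, 0], [1, 0, 0, 0, 0]],
  ],
  force=40,
)

```text
t: 12.85
tool_pos: [0.5812, -0.0293, 0.0562]
orientation: [0.147, 3.138, -0.0]
force: [-0.7, -2.6, -1.2]
opening: 0.0234
```

```bash
python3 st.py
```

```text
12.85 [ 0.58119247 -0.02929541  0.05616858] [-0.73956701 -2.63939536 -1.18922473] [-0.27638041 -0.12049896 -0.00464808] 0.023359131182942566
1.4768766715028934
```

Opening is 23.4 mm and heading for 22, so the fingers are settling on the flats. I'll hold.

>>> play_rows(
  series=[
    [[1, 0, 0, 0, 0], [1, 0, 0, 0, 0], [1, 0, 0, 0, 0], [1, 0, 0, 0, 0], [1, 0, 0, 0, 0], [1, 0, 0, 0, 0], [1, 0, 0, 0, 0], [1, 0, 0, 0, 0]],
  ],
)

```text
t: 13.65
tool_pos: [0.5812, -0.0292, 0.0562]
orientation: [-0.147, -3.138, 0.0]
force: [1.7, -4.7, -3.2]
opening: 0.0237
```

```bash
python3 st.py
```

```text
13.65 [ 0.58115802 -0.02923465  0.05618615] [ 1.74573118 -4.65642455 -3.19948891] [-0.7472461  -0.21280315  0.00792845] 0.023658903500693194
1.47693525354076
```

>>> play_rows(
  series=[
    [[1, 0, 0, 0, 0], [1, 0, 0, 0, 0], [1, 0, 0, 0, 0], [1, 0, 0, 0, 0], [1, 0, 0, 0, 0], [1, 0, 0, 0, 0], [1, 0, 0, 0, 0], [1, 0, 0, 0, 0]],
  ],
)

```text
t: 14.45
tool_pos: [0.5812, -0.0293, 0.0562]
orientation: [0.147, 3.138, -0.001]
force: [1.9, -5.9, -2.9]
opening: 0.0234
```

```bash
python3 st.py
python3 - <<'E'
from h import *
c=grab('scene');crop(c,(210,130,310,220),7,'s8.png')
c=grab('top');crop(c,(240,180,280,215),16,'t8.png')
E
```

```text
14.45 [ 0.58116776 -0.02926027  0.05620258] [ 1.88696698 -5.86793753 -2.86129744] [-0.80859543 -0.20284156  0.02825588] 0.023366257717441
1.4769361351464716
```

View pics/s8.png

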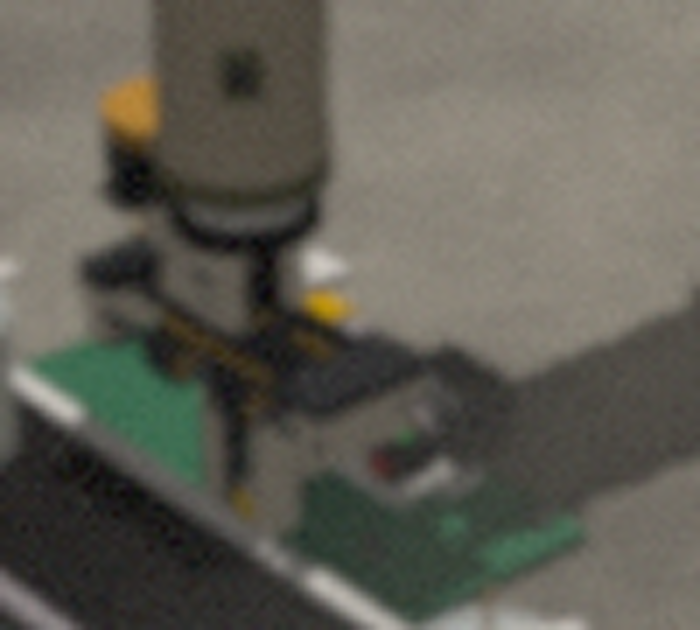

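View pics/t8.png

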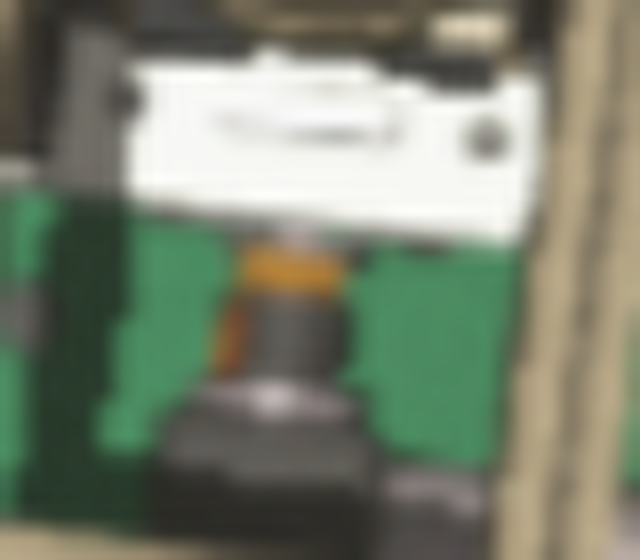

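>>> play_rows(
  series=[
    [[1, 0, 0, 0, 0], [1, 0, 0, 0, 0], [1, 0, 0, 0, 0], [1, 0, 0, 0, 0], [1, 0, 0, 0, 0], [1, 0, 0, 0, 0], [1, 0, 0, 0, 0], [1, 0, 0, 0, 0]],
  ],
  force=55,
)

```text
t: 15.35
tool_pos: [0.5812, -0.0293, 0.0562]
orientation: [0.147, 3.138, -0.0]
force: [1.8, -4.3, -3.4]
opening: 0.0226
```

```bash
python3 st.py
python3 - <<'E'
from h import *
c=grab('top');crop(c,(240,180,280,215),16,'t9.png')
E
python3 st.py
```

```text
15.35 [ 0.58117309 -0.0292515   0.0562029 ] [ 1.75442889 -4.32686121 -3.38363975] [-0.7764653  -0.22218504 -0.01660731] 0.022562154748273246
1.4768998853984998
15.4 [ 0.58119793 -0.02921411  0.05622023] [ 1.0248907  -4.54690519 -2.81568639] [-0.77703103 -0.27095687  0.07233899] 0.022828189567743393
1.4769795795563934
```

View pics/t9.png

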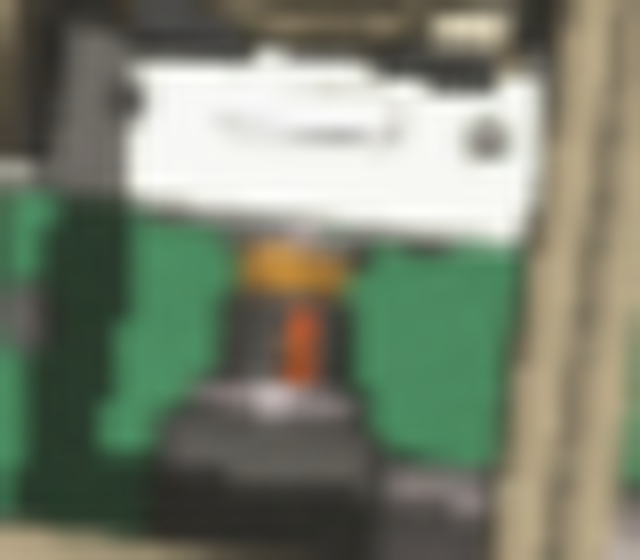

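At 55 N the opening is 22.7 mm, so the head is on its flats. The socket's red stripe moved from crop (228,335) to (300,340), so the nut is still turning. That stripe will show when the runner stalls, so I keep holding.

>>> play_rows(
  series=[
    [[1, 0, 0, 0, 0], [1, 0, 0, 0, 0], [1, 0, 0, 0, 0], [1, 0, 0, 0, 0], [1, 0, 0, 0, 0], [1, 0, 0, 0, 0], [1, 0, 0, 0, 0], [1, 0, 0, 0, 0]],
  ],
)

```text
t: 16.2
tool_pos: [0.5812, -0.0292, 0.0562]
orientation: [-0.147, -3.138, 0.0]
force: [1.8, -4.9, -3.6]
opening: 0.023
```

>>> play_rows(
  series=[
    [[1, 0, 0, 0, 0], [1, 0, 0, 0, 0], [1, 0, 0, 0, 0], [1, 0, 0, 0, 0], [1, 0, 0, 0, 0], [1, 0, 0, 0, 0], [1, 0, 0, 0, 0], [1, 0, 0, 0, 0]],
  ],
)

```text
t: 17.0
tool_pos: [0.5811, -0.0292, 0.0562]
orientation: [-0.147, -3.138, 0.0]
force: [0.7, -5.6, -3.3]
opening: 0.0233
```

>>> play_rows(
  series=[
    [[1, 0, 0, 0, 0], [1, 0, 0, 0, 0], [1, 0, 0, 0, 0], [1, 0, 0, 0, 0], [1, 0, 0, 0, 0], [1, 0, 0, 0, 0], [1, 0, 0, 0, 0], [1, 0, 0, 0, 0]],
  ],
)

```text
t: 17.8
tool_pos: [0.5812, -0.0292, 0.0562]
orientation: [0.147, 3.138, -0.0]
force: [1.8, -4.1, -3.0]
opening: 0.0231
```

>>> play_rows(
  series=[
    [[1, 0, 0, 0, 0], [1, 0, 0, 0, 0], [1, 0, 0, 0, 0], [1, 0, 0, 0, 0], [1, 0, 0, 0, 0], [1, 0, 0, 0, 0], [1, 0, 0, 0, 0], [1, 0, 0, 0, 0]],
  ],
)

```text
t: 18.6
tool_pos: [0.5812, -0.0292, 0.0562]
orientation: [0.147, 3.138, -0.0]
force: [1.4, -5.2, -2.2]
opening: 0.0228
```

>>> play_rows(
  series=[
    [[1, 0, 0, 0, 0], [1, 0, 0, 0, 0], [1, 0, 0, 0, 0], [1, 0, 0, 0, 0], [1, 0, 0, 0, 0], [1, 0, 0, 0, 0], [1, 0, 0, 0, 0], [1, 0, 0, 0, 0]],
  ],
)

```text
t: 19.4
tool_pos: [0.5812, -0.0292, 0.0562]
orientation: [0.147, 3.138, -0.0]
force: [1.5, -3.9, -3.2]
opening: 0.0228
```

>>> play_rows(
  series=[
    [[1, 0, 0, 0, 0], [1, 0, 0, 0, 0], [1, 0, 0, 0, 0], [1, 0, 0, 0, 0], [1, 0, 0, 0, 0], [1, 0, 0, 0, 0], [1, 0, 0, 0, 0], [1, 0, 0, 0, 0]],
  ],
)

```text
t: 20.2
tool_pos: [0.5812, -0.0292, 0.0562]
orientation: [0.147, 3.138, -0.0]
force: [1.5, -5.0, -3.1]
opening: 0.0233
```

>>> play_rows(
  series=[
    [[1, 0, 0, 0, 0], [1, 0, 0, 0, 0], [1, 0, 0, 0, 0], [1, 0, 0, 0, 0], [1, 0, 0, 0, 0], [1, 0, 0, 0, 0], [1, 0, 0, 0, 0], [1, 0, 0, 0, 0]],
  ],
)

```text
t: 21.0
tool_pos: [0.5812, -0.0292, 0.0562]
orientation: [0.147, 3.138, -0.0]
force: [1.4, -5.4, -3.0]
opening: 0.0229
```

```bash
python3 st.py
python3 - <<'E'
from h import *
import numpy as np
for i in range(8):
    c=grab('top')
    if i in(0,7): crop(c,(240,180,280,215),12,f't10_{i}.png')
a,b=[cv2.imread(f'pics/t10_{i}.png') for i in(0,7)]
cv2.imwrite('pics/t10.png',cv2.resize(np.hstack([a,b]),None,fx=.8,fy=.8))
E
python3 st.py
```

```text
21.0 [ 0.58118657 -0.02922272  0.05619942] [ 1.37899906 -5.36971332 -3.00854377] [-0.65680815 -0.27805403  0.05161451] 0.022866963912246477
1.4768924679755744
21.4 [ 0.58119527 -0.02920465  0.05621516] [ 1.01136582 -5.92294781 -2.8582962 ] [-6.46631599e-01 -2.23122659e-01  5.03262135e-04] 0.022612445435966202
1.476892389579475
```

View pics/t10.png

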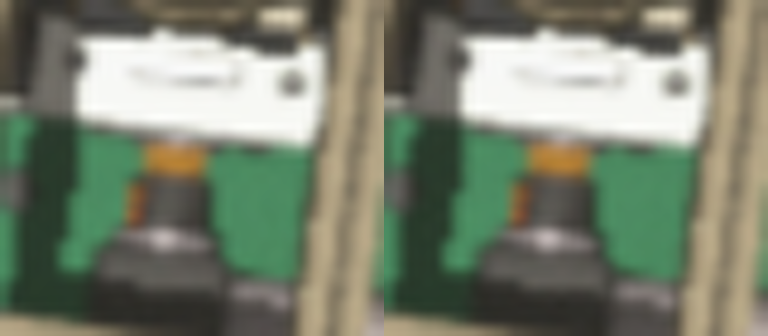

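>>> play_rows(
  series=[
    [[1, 0, 0, 0, 0], [1, 0, 0, 0, 0], [1, 0, 0, 0, 0], [1, 0, 0, 0, 0], [1, 0, 0, 0, 0], [1, 0, 0, 0, 0], [1, 0, 0, 0, 0], [1, 0, 0, 0, 0]],
  ],
)

```text
t: 22.2
tool_pos: [0.5812, -0.0292, 0.0562]
orientation: [-0.147, -3.138, 0.0]
force: [1.2, -5.9, -3.1]
opening: 0.023
```

>>> play_rows(
  series=[
    [[1, 0, 0, 0, 0], [1, 0, 0, 0, 0], [1, 0, 0, 0, 0], [1, 0, 0, 0, 0], [1, 0, 0, 0, 0], [1, 0, 0, 0, 0], [1, 0, 0, 0, 0], [1, 0, 0, 0, 0]],
  ],
)

```text
t: 23.0
tool_pos: [0.5812, -0.0292, 0.0562]
orientation: [0.148, 3.138, -0.0]
force: [0.4, -5.5, -3.1]
opening: 0.0228
```

```bash
python3 - <<'E'
from h import *
c=grab('top');crop(c,(240,180,280,215),12,'t11b.png')
a,b=[cv2.imread(f'pics/{i}.png') for i in('t9','t11b')]
a=cv2.resize(a,b.shape[1::-1])
cv2.imwrite('pics/t11.png',cv2.resize(np.hstack([a,b]),None,fx=.8,fy=.8))
c=grab('scene');crop(c,(210,130,310,220),7,'s11.png');crop(c,(0,0,512,384),1.5,'s11f.png')
c=load('top');crop(c,(0,0,512,384),1.5,'t11f.png')
E
python3 st.py
```

```text
23.1 [ 0.58117931 -0.0292244   0.05619454] [ 1.93540429 -4.94896624 -3.52999256] [-0.68061711 -0.2490348   0.01974493] 0.022860750542453043
1.4768721036936843
```

View pics/t11.png

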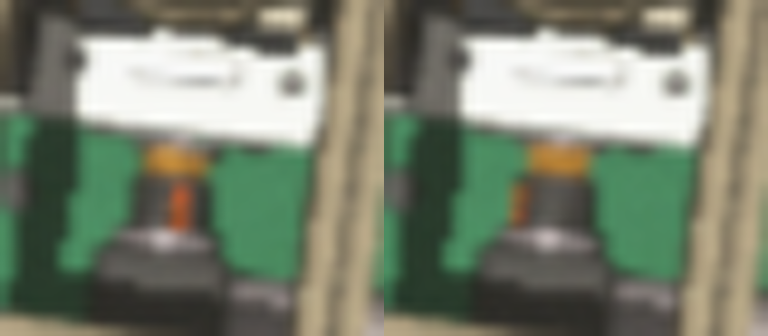

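View pics/s11.png

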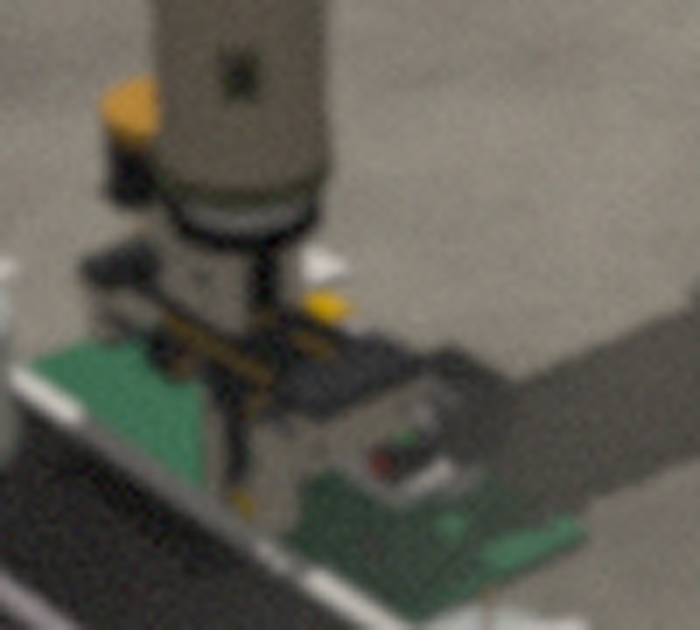

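View pics/t11f.png

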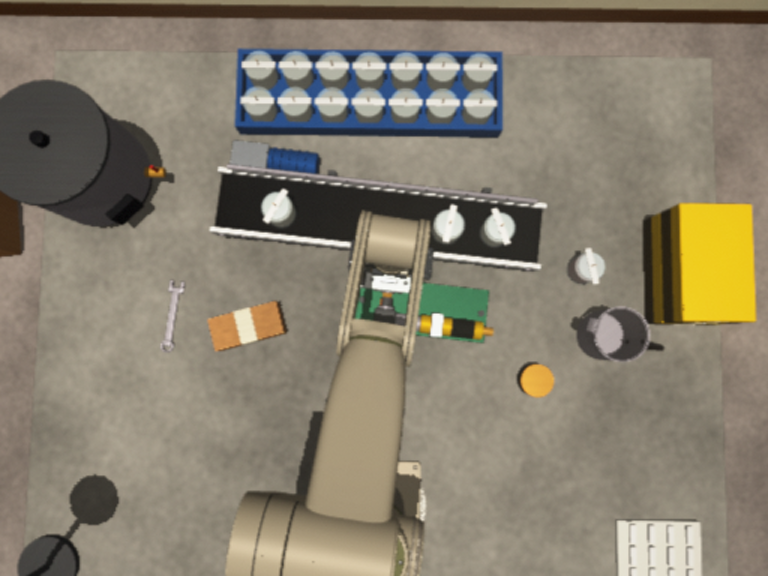

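```bash
python3 - <<'E'
from h import *
print(robot.close_job())
E
python3 st.py
```

```text
the job is handed in; nothing more can be done
None
the job is handed in; nothing more can be done
```

I fitted the plate on the bracket, held the bolt head until the nut runner stalled, and handed the job in at about 23 s with the bolt still gripped. `close_job()` reports no verdict.

**Plate:** I gripped it by the lug and lowered it slowly over both pins, with the flange on the nut runner's side. It met the bracket at the expected height (TCP 0.1076 m) with about 8 N. I then let go, and the later pictures show it staying in place. Spot depth readings on its top were 85–93 mm, which scatters around the expected 88 mm, so they support the plate being flush but don't prove it to within 2.5 mm.

**Bolt:** From about 12.9 s I held the head with a 40 N grip. The opening read about 23.5 mm, wider than the 22 mm across the flats, so the head was probably not quite square in the fingers. I raised the grip to 55 N and the opening settled at about 22.8 mm.

**Nut home:** I could not read the thread joint directly. The red stripe on the socket was turning at about 15 s and stayed in the same place from about 21 to 23 s, after 8–10 s of holding. I took that as the runner stalled with the nut home. The nut's travel was too small to confirm in the pictures.

**Other objects:** The jars, tin, spanner and pitcher look unmoved in the last top view compared with the first. At the end a small steady load of about 5 N sideways and 3 N vertical was left on the tool.

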